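Pack the tube test kit into its foam-lined case

ROBOT

A 6-joint arm with a two-finger parallel gripper is mounted at the origin on the work surface. World frame = base frame: x ahead of the robot, y to its left, z up, the work surface at z = 0. Lengths are in mm, angles in rad, forces in N, time in s.
With the tool pointing down it reaches from about 300 to 775 mm from the base axis. Payload 14.6 kg.
Tool frame: the origin (TCP) lies between the finger pads; the fingertips stand 19 mm ahead of it and the grasp point (between the pads) is the TCP; z points along the fingers, y is the line along which they close (so a half turn about z gives the same grasp; the last joint's range is limited). The gripper opens to 94 mm and grips with 3 to 60 N. Pads are 16 mm wide; open, the fingers measure 119 mm over their backs; the gripper's body (75 mm by 177 mm) begins 78 mm behind the grasp point.
Start: joints at [-1.179, 0.3, 1.521, -0, 1.321, -0.067], TCP at [243.572, -493.115, 224.446] pointing down, gripper open.
Joint ranges: [-3.03, 3.03], [-0.79, 2.21], [0.23, 2.52], [-1.04, 4.18], [0, 3.07], [-2.55, 2.55]. Speed limits (rad/s): [2.22, 2.22, 2.57, 3.14, 3.14, 3.14].

INTERFACE

Orientations are given as [roll, pitch, yaw] about the fixed x, y, z axes, in that order (R = Rz(yaw) Ry(pitch) Rx(roll)).
In Python, from cell import monitor, imaging, job, find_in, trace gives the robot as it stands. The module is installed in compiled form; this text tells all that it offers.
- The arm moves only by the tool arm_command, never from a script. Its argument "steps" is a list of rows, each a list of 5 numbers: the opening, from 0 (shut) to 1 (fully open), then the shift along the tool's x, y, z in mm, then the turn about the tool's z in degrees. In form: [[gripper, dx, dy, dz, turn], ...]. A call has 1 to 20 rows; each row is the pose to reach, as a shift and turn from the pose commanded when the call began, along the tool's axes at that moment; what a row does not reach only later rows make up. A row lasts 1/8 s, in which the tool goes at most 62.5 mm and 10.7 degrees, less where a joint would pass 70% of its speed; a pose out of reach is approached as far as the arm can. A call with a gripper value outside its range is refused whole. The fingers move at their own pace and stop on an object; "force" is the grip in N (left out, the last holds). Time passes only in rows, so rows that repeat a pose let the fingers close. It gives the time, the measured TCP pose, the force, the opening and the grip force at its end, in the units of the state.
- monitor.read_state(): the state, without advancing time (a new reading comes with each control period).
- imaging.camera(name): name is "side" or "top"; returns a dict with "img" (384x512x3 uint8, red, green, blue), "mtx" (3x3 intrinsics, pixels), "D" ([k1, k2, p1, p2, k3] as OpenCV has them; the pictures are not rectified), "view" (4x4, takes a point from world to camera coordinates). Camera axes: x right, y down, z forward; pixel columns grow to the right and rows downward; lengths in mm; the calibration is good to about 2 mm. A picture is of the moment at which its call begins. There is no depth.
- job.sign_off(): hands the job in; it is judged then, once.
Trained networks look in a picture, given as the dict that the camera call returned (one of the last four; its "shot" number tells which), for a name from the list of things; names that differ only in an ending like _2 or _b are one class to them, and where a whole thing is asked for, a point or a joint stands for the part that bears it (a point fixed in the world has none). Each returns a list of dicts, best first, with "p" (0 to 1); they miss things now and then, are a little off and sometimes report something else, mostly with a low value. They report only what shows in the picture. A call takes as long as a camera call. They do not tell look-alikes from the thing itself.
- find_in(picture, target): "rect" ([centre column, centre row, width, height] in pixels, round what is visible of it).
- trace(picture, target): "region" (384x512 bool, what is visible of it) and "rect" ([centre column, centre row, width, height] in pixels, round what is visible of it).
The state is a dict: "clock": time; "joints": joint angles; "qd": joint speeds; "effort": joint torques, N m; "eef_pos": TCP position; "eef_rot": TCP orientation; "wrist_force": force on the tool from outside, world axes, zero at the start; "moment": the same for the moment, N m; "finger_gap": finger opening in mm; "finger_force": force on a finger pad.
Only numpy, scipy, OpenCV 4.12 (cv2) and the standard library are available. Lean on these libraries where they do the work, as an engineer would, in place of code of your own. Each camera call takes 0.05 s, during which the arm holds its last target. There are 200 camera calls.

TASK

Pack the test kit away: press the white tube that lies on the table, and the flat gate plate with the round collar (collar upwards), each fully home into the foam cutout of its own shape in the open case, then close the case's clear lid completely. Leave the paper cups and the standing tubes where they are.

Things in the scene. Friction and masses are not known exactly. Their poses are not given: they have to be found in the camera images.
- tube_mid (a point): middle of the tube to pack: a lying white tube 44 mm thick with a grey square plate 50 x 50 x 8 mm on each end, 125 mm long over all, about 160 g. The point is on the axis, 25 mm above the underside; x runs along the tube, z is up at the start. The round part between the plates (109 mm long) can be gripped across its 44 mm
- gate: the gate plate: a flat grey plate 110 mm (its x) by 84 mm (its y) by 18 mm thick, with a white round collar 46 mm in diameter rising 30 mm from the middle of its upper face (48 mm tall over all), about 180 g. Origin at the centre of the underside, z up
- tube_seat (a point): where tube_mid lies when the tube is home: centre of the tube's cutout, 35 mm above the table, 5 mm below the foam's upper face. x runs along the cutout; the tube may lie either way round. Home, the tube's end plates stand on the cutout's floor and rise 20 mm above the foam
- foam_tube: grey foam block (fixed in the case) with the tube's cutout: 131 mm (x) by 56 mm (y), floor 10 mm above the table, 30 mm deep. Finger recess at mid-length on each long side, 56 mm wide, reaching 62 mm from the centre line, as deep as the cutout. Springy sloped lips on the long sides narrow it to 46 mm, 12 mm down: push the end plates past with 10 to 20 N. Origin: centre of the underside
- gate_seat (a point): where the gate plate's origin lies when it is home: centre of the floor of the plate's cutout, 22 mm above the table. x runs along the cutout's long side; the plate may go in either way round. Home, the plate's upper face is flush with the foam and only the collar stands out
- foam_gate: grey foam block (fixed in the case) with the gate plate's rectangular cutout: 116 mm (x) by 90 mm (y), 18 mm deep. Springy sloped foam lips along the long sides narrow it to 80 mm at 12 mm below the foam's face: push the plate past them with 10 to 20 N. Origin: centre of the block's underside, 7 mm above the table
- case: the open case, fixed to the table: black tray 186 mm (x) by 280 mm (y), walls 7 mm thick and 45 mm high, filled with two grey foam blocks side by side along y, upper faces 40 mm above the table; one has the tube's cutout, the other the plate's, and which is on which side varies. Origin at the centre of the underside, x points away from the robot, towards the hinge
- lid (a joint): opening angle of the case's clear lid, rad: 0 is closed, about 1.7 to 1.95 at the start (standing up at the far side). A stiff friction hinge: it stays where it is left and takes some 2 to 5 N at its free edge to move; it must be pushed all the way down to 0
- lid_hinge (a point): middle of the lid's hinge axis, over the case's far wall, 45 mm above the table, 93 mm from the case's centre; the axis runs along the case's y. The lid is a shallow clear box with black edges: 186 mm from hinge to free edge, 280 mm wide, 40 mm deep. Closed, its outer face is 85 mm above the table; open, that face looks away from the robot
- lid_edge (a point): middle of the lid's free edge, on its outer face (186 mm from the hinge along the lid, 40 mm out from the hinge plane); when the lid stands open this is its highest far edge, when shut it is at the robot's side
- cup_a: bystander: paper cup with a net cover, standing, 78 mm wide at the rim, 92 mm tall; origin at the centre of its underside. Leave it standing where it is
- cup_b: bystander: paper cup with a net cover, standing, 78 mm wide at the rim, 92 mm tall; origin at the centre of its underside. Leave it standing where it is
- cup_c: bystander: paper cup with a net cover, standing, 78 mm wide at the rim, 92 mm tall; origin at the centre of its underside. Leave it standing where it is
- stand_a: bystander: white tube standing upright on a flat square foot 70 x 70 x 8 mm, 44 mm thick, 120 mm tall; origin at the centre of its underside. Leave it standing where it is
- stand_b: bystander: white tube standing upright on a flat square foot 70 x 70 x 8 mm, 44 mm thick, 120 mm tall; origin at the centre of its underside. Leave it standing where it is
- stand_c: bystander: white tube standing upright on a flat square foot 70 x 70 x 8 mm, 44 mm thick, 120 mm tall; origin at the centre of its underside. Leave it standing where it is
Things that resemble listed ones, but are neither listed nor needed, are in the scene too. What is shaped like the part that bears tube_mid but turquoise or yellow is not meant.

How it is judged (in metres and radians):
On the way, in this order (a step that is already met when the one before it is completed fails the run):
1. one of the two parts is home in its cutout, with the lid still open (((horizontal distance between tube_mid and tube_seat below 0.006 m and z of tube_mid in the frame of tube_seat below 0.004 m and angle between the x axis of tube_mid and the x axis of tube_seat, either way round below 0.1 rad) or (horizontal distance between gate and gate_seat below 0.006 m and z of gate in the frame of gate_seat below 0.004 m and angle between gate's own z axis and vertical below 0.1 rad)) and value of joint lid above 1 rad), for 0.2 s.
2. both parts are home in their cutouts, with the lid still open (horizontal distance between tube_mid and tube_seat below 0.006 m and z of tube_mid in the frame of tube_seat below 0.004 m and angle between the x axis of tube_mid and the x axis of tube_seat, either way round below 0.1 rad and horizontal distance between gate and gate_seat below 0.006 m and z of gate in the frame of gate_seat below 0.004 m and angle between gate's own z axis and vertical below 0.1 rad and value of joint lid above 1 rad), for 0.2 s.
At the end, for the whole second after the job is handed in: The tube and the gate plate are home in their own cutouts (within 6 mm sideways and 4 mm of full depth, the tube within 0.1 rad of the cutout's line, the plate within 0.1 rad of level with its collar up), and the lid is closed to within 0.06 rad (horizontal distance between tube_mid and tube_seat below 0.006 m and z of tube_mid in the frame of tube_seat below 0.004 m and angle between the x axis of tube_mid and the x axis of tube_seat, either way round below 0.1 rad and horizontal distance between gate and gate_seat below 0.006 m and z of gate in the frame of gate_seat below 0.004 m and angle between gate's own z axis and vertical below 0.1 rad and value of joint lid below 0.06 rad and linear speed of gate below 0.02 m/s); the robot touches nothing.
It fails at once if a paper cup or a standing tube is moved more than 30 mm or tipped over (distance of any of cup_a, cup_b, cup_c, stand_a, stand_b, stand_c from where it was at the start of the episode above 0.03 m or angle between any of cup_a, cup_b, cup_c, stand_a, stand_b, stand_c's own z axis and vertical above 0.4 rad).
It also fails if it takes over 61 s, if anything falls off the work surface, if the arm or the gripper's body presses on something with over 40 N, if the wrist force passes 120 N, or if a joint passes its speed limit or range.

## Working session

There is one attempt and no reset: what is moved stays moved. The work goes in short steps, Python scripts to look and compute and a tool call to move; the robot and the scene stay as the last step left them, time stands still between calls to the robot, and variables do not carry over. Pictures are saved under pics/ and viewed, at most 10 in all, crops included, and the job is handed in when it is done.

Besides the shell and the picture viewer there is one more tool, called in YAML: its name, and indented under it one key for each argument. arm_command: Moves the arm, as the interface text tells. Its arguments: {"type":"object","properties":{"steps":{"type":"array","items":{"type":"array","items":{"type":"number"}}},"force":{"type":"number"}},"required":["steps"]}

```bash
mkdir -p pics
cat > h.py <<'E'
import numpy as np, cv2
from cell import monitor, imaging, job, find_in, trace
def ray(c,uv):
    n=cv2.undistortPoints(np.array([[uv]],float),np.array(c["mtx"]),np.array(c["D"]))[0,0]
    V=np.array(c["view"]);R,t=V[:3,:3],V[:3,3]
    return -R.T@t, R.T@np.array([n[0],n[1],1.])
def at(c,uv,z):
    o,d=ray(c,uv); return o+d*(z-o[2])/d[2]
def px(c,P):
    V=np.array(c["view"]);P=np.array(P,float).reshape(-1,3)
    return cv2.projectPoints(P,cv2.Rodrigues(V[:3,:3])[0],V[:3,3],np.array(c["mtx"]),np.array(c["D"]))[0][:,0]
def save(c,n): cv2.imwrite(f"pics/{n}.png",c["img"][:,:,::-1])
E
python3 - <<'E'
from h import *
s=monitor.read_state();print(s["eef_pos"],s["eef_rot"],s["clock"])
cs={n:imaging.camera(n) for n in("top","side")}
for n,c in cs.items():
    o,_=ray(c,(256,192));print(n,o.round())
    for t in("tube_mid","gate","foam_tube","foam_gate","case","lid","cup_a","stand_a"):
        for r in find_in(c,t)[:5]:
            print(n,t,round(r["p"],2),np.round(r["rect"]),at(c,r["rect"][:2],25).round()[:2])
both=np.hstack([cs["top"]["img"],cs["side"]["img"]])
for n,c in cs.items(): cv2.imwrite(f"pics/{n}0.png",cv2.resize(c["img"][:,:,::-1],(800,600)))
E
```

```text
[ 243.49029713 -492.90683068  223.89059718] [-3.14046657e+00 -1.15627522e-04  4.58774678e-01] 0.0
top [ 395.  -38. 1354.]
top tube_mid 0.89 [382. 173.  44.  21.] [ 533. -468.]
top tube_mid 0.78 [336. 186.  23.  42.] [ 496. -323.]
top tube_mid 0.72 [342. 294.  36.  48.] [ 166. -330.]
top tube_mid 0.58 [386. 237.  53.  35.] [ 336. -472.]
top gate 0.94 [120. 204.  30.  40.] [455. 339.]
top foam_tube 0.61 [256. 195.  45.  59.] [474. -76.]
top foam_gate 0.92 [214. 195.  47.  56.] [478.  54.]
top case 0.61 [232. 176. 110. 108.] [533.  -1.]
top lid 0.97 [231. 145. 103.  46.] [632.  -2.]
top lid 0.44 [257. 196.  42.  60.] [472. -77.]
top cup_a 0.85 [311. 102.  26.  32.] [ 763. -254.]
top cup_a 0.84 [123. 117.  27.  28.] [723. 329.]
top cup_a 0.8 [334. 249.  25.  26.] [ 304. -311.]
top cup_a 0.51 [232. 176. 105. 111.] [535.  -4.]
top stand_a 0.89 [132. 257.  33.  28.] [294. 303.]
top stand_a 0.86 [357. 122.  33.  27.] [ 694. -395.]
top stand_a 0.67 [162.  97.  30.  34.] [785. 209.]
side [ 357.  735. 1038.]
side tube_mid 0.88 [256. 150.  41.  27.] [ 507. -308.]
side tube_mid 0.78 [254. 117.  2
[... 210 characters left out ...]
50.  50.  41.] [461. 351.]
side gate 0.45 [174. 152.  26.  35.] [ 766. -263.]
side foam_tube 0.71 [255. 204.  65.  40.] [479. -87.]
side foam_tube 0.52 [122. 276.  36.  47.] [786. 201.]
side foam_gate 0.71 [247. 242.  69.  47.] [482.  47.]
side case 0.69 [228. 205. 132. 145.] [555. -72.]
side lid 0.84 [193. 197.  62. 126.] [661. -87.]
side cup_a 0.97 [316. 148.  27.  36.] [ 315. -342.]
side cup_a 0.82 [175. 153.  24.  33.] [ 762. -259.]
side cup_a 0.58 [133. 314.  32.  37.] [724. 299.]
side cup_a 0.18 [206. 122.  24.  41.] [ 695. -421.]
side stand_a 0.66 [308. 334.  34.  47.] [299. 291.]
side stand_a 0.59 [207. 121.  23.  44.] [ 693. -426.]
side stand_a 0.56 [124. 275.  39.  44.] [782. 196.]
```

View pics/top0.png

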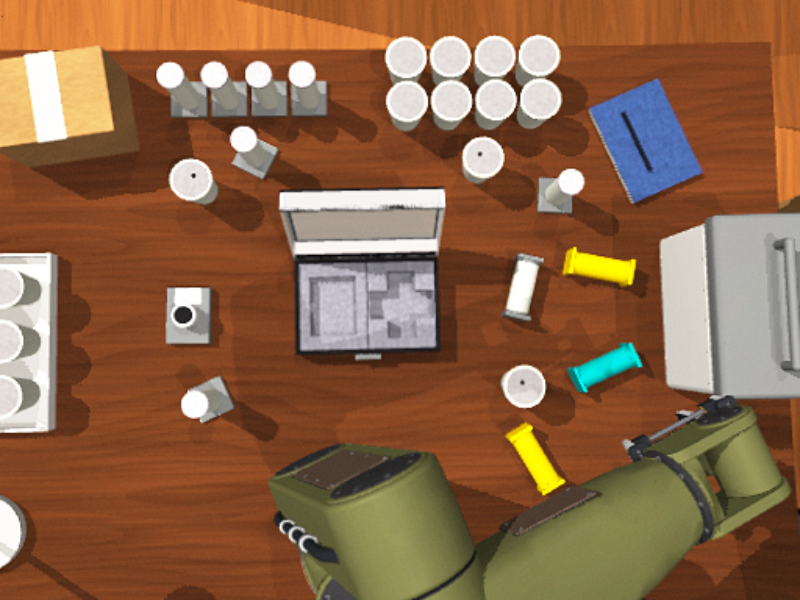

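View pics/side0.png

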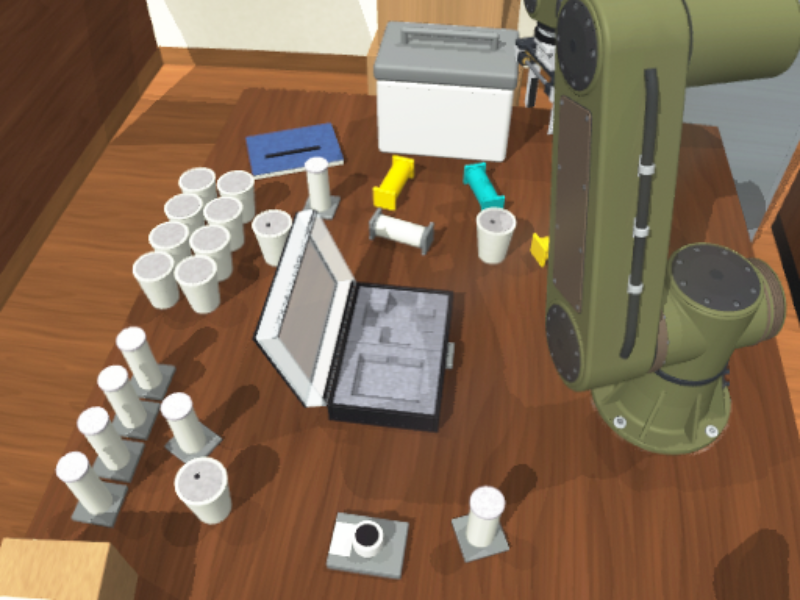

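Top view (800x600): the white tube lies at (523,287) and the gate plate at (188,315). The case spans about (300–440, 258–353), with the gate cutout on the left and the tube cutout on the right. The tube near (640,400) and the others are yellow or turquoise decoys. The side view agrees.

```bash
cat > fit.py <<'E'
from h import *
from scipy.optimize import minimize
def box(a,b,z0,z1,cx=0): return [[cx+sx*a/2,sy*b/2,z] for sx in(-1,1) for sy in(-1,1) for z in(z0,z1)]
def cyl_z(r,z0,z1): return [[r*np.cos(t),r*np.sin(t),z] for t in np.linspace(0,6.28,24) for z in(z0,z1)]
def cyl_x(r,l,z): return [[s*l/2,r*np.cos(t),z+r*np.sin(t)] for t in np.linspace(0,6.28,24) for s in(-1,1)]
M={"gate":[box(110,84,0,18),cyl_z(23,0,48)],
   "tube":[cyl_x(22,125,25),box(8,50,0,50,58.5),box(8,50,0,50,-58.5)],
   "case":[box(172,266,40,40)]}
def sil(c,parts,p,z=0,S=8):
    m=np.zeros((384*S//2,512*S//2),np.uint8);S=S//2
    R=np.array([[np.cos(p[2]),-np.sin(p[2]),0],[np.sin(p[2]),np.cos(p[2]),0],[0,0,1]])
    for q in parts:
        P=np.array(q)@R.T+[p[0],p[1],z]
        cv2.fillConvexPoly(m,cv2.convexHull(np.round((px(c,P)+.5)*S).astype(np.int32)),1)
    return cv2.resize(m.astype(np.float32),(512,384),interpolation=cv2.INTER_AREA)
def fit(views,parts,p0,z=0):
    def f(v):
        p=[v[0],v[1],v[2]/100]
        return sum(np.abs(sil(c,parts,p,z)-m).sum() for c,m in views)
    v0=np.array([p0[0],p0[1],p0[2]*100]);
    r=minimize(f,v0,method="Nelder-Mead",options=dict(initial_simplex=[v0,v0+[15,0,0],v0+[0,15,0],v0+[0,0,15]],xatol=.1,fatol=.2))
    return np.array([r.x[0],r.x[1],r.x[2]/100]),r.fun,sum(m.sum() for c,m in views)
def region(c,t,xy,z=25):
    """mask nearest to the predicted world point"""
    u=px(c,[xy[0],xy[1],z])[0]
    rs=[r for r in trace(c,t) if r["p"]>.2]
    if not rs: return None
    r=min(rs,key=lambda r:np.hypot(*(np.array(r["rect"][:2])-u)))
    return (c,r["region"].astype(np.float32)) if np.hypot(*(np.array(r["rect"][:2])-u))<20 else None
E
python3 - <<'E'
from fit import *
np.set_printoptions(suppress=True,precision=3)
cs={n:imaging.camera(n) for n in("top","side")}
for nm,t,k,g in(("tube","tube_mid","tube",(500,-320,-.2)),("gate","gate","gate",(458,345,0))):
    vs=[region(c,t,g) for c in cs.values()]
    for sel in (vs[:1],vs[1:],vs):
        sel=[v for v in sel if v]
        if sel: print(nm,*fit(sel,M[k],g))
for t in("foam_gate","foam_tube","lid","case"):
    for n,c in cs.items():
        rs=trace(c,t)
        if not rs: print(t,n,"none");continue
        m=rs[0]["region"].astype(np.uint8)
        ct=max(cv2.findContours(m,0,1)[0],key=len)[:,0]
        W=np.array([at(c,p,40)[:2] for p in ct],np.float32)
        print(t,n,round(rs[0]["p"],2),cv2.minAreaRect(W))
c=cs["top"]
crop=c["img"][110:235,170:295,::-1]
cv2.imwrite("pics/case.png",cv2.resize(crop,(600,600),interpolation=cv2.INTER_CUBIC))
np.save("top0.npy",c["img"])
E
```

```text
tube [ 505.797 -316.523   -0.234] 50.3125 667.0
tube [ 505.797 -316.523   -0.234] 50.3125 667.0
gate [462.275 344.467   0.007] 53.875 1054.0
gate [465.633 340.302  -0.008] 69.9375 1713.0
gate [464.762 340.947  -0.029] 187.5 2767.0
foam_gate top 0.62 ((475.3355407714844, 55.47837448120117), (167.96739196777344, 131.1490478515625), 0.4595758020877838)
foam_gate side 0.88 ((475.5591735839844, 54.27775192260742), (132.07192993164062, 166.77413940429688), 89.62254333496094)
foam_tube top 0.91 ((476.3056640625, -76.54785919189453), (131.60594177246094, 171.0621795654297), 88.77864837646484)
foam_tube side 0.71 ((477.51776123046875, -77.73638916015625), (171.23135375976562, 137.32540893554688), 1.7903109788894653)
lid top 0.69 ((637.96630859375, -5.0449676513671875), (137.5679931640625, 322.7078552246094), 0.26465728878974915)
lid side 0.66 ((463.099365234375, 352.3670349121094), (87.95479583740234, 110.17188262939453), 88.49281311035156)
case top 0.63 ((628.0427856445312, -5.29412841796875), (319.2724914550781, 161.11865234375), 89.04966735839844)
case side 0.56 ((551.47021484375, -95.49687194824219), (361.14959716796875, 498.1046142578125), 0.17547759413719177)
```

View pics/case.png

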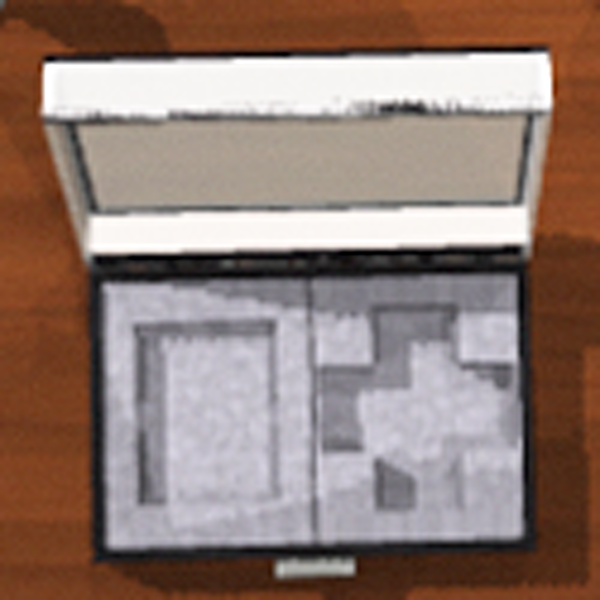

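The crop shows the case upright in the picture. The gate cutout's corners are at about (135,323), (274,320), (278,503), (140,505). The tube cutout is cross-shaped, with its slot at columns 374–458 and rows 305–510.

Run:
```python
from fit import *
np.set_printoptions(suppress=True,precision=3)
cs={n:imaging.camera(n) for n in("top","side")};c=cs["top"]
f=lambda u,v:(170+(u+.5)/4.8-.5,110+(v+.5)/4.8-.5)
for nm,z,L in(("gatecut",40,[(135,323),(274,320),(278,503),(140,505)]),("tubecut",40,[(374,305),(456,304),(461,507),(377,511)]),("tray",45,[(92,265),(530,258),(535,555),(98,562)])):
    P=np.array([at(c,f(*q),z)[:2] for q in L]);print(nm,P.round(1).tolist(),P.mean(0),"yaw",np.arctan2(*(P[0]+P[1]-P[2]-P[3])[::-1]))
for n,c in cs.items():
    for t in("tube_mid",):
        for r in trace(c,t): print(n,round(r["p"],2),np.round(r["rect"]),at(c,r["rect"][:2],25)[:2].round(),c["img"][r["region"]].mean(0).round())
    g=(503,-316)
    # white/grey pixels near
    u=px(c,[g[0],g[1],25])[0].astype(int)
    roi=c["img"][u[1]-32:u[1]+32,u[0]-32:u[0]+32].astype(int)
    m=np.zeros((384,512),np.float32)
    k=((roi.max(2)-roi.min(2)<45)&(roi.max(2)>75)).astype(np.uint8)
    nl,lab,st,ce=cv2.connectedComponentsWithStats(k);i=1+np.argmax(st[1:,4])
    m[u[1]-32:u[1]+32,u[0]-32:u[0]+32]=lab==i
    print(n,"colour fit",st[i],*fit([(c,m)],M["tube"],(503,-316,-.2)))
    u=px(c,[462,343,20])[0].astype(int);r0,r1,c0,c1=u[1]-38,min(u[1]+38,384),u[0]-38,u[0]+38
    roi=c["img"][r0:r1,c0:c1].astype(int);k=((roi.max(2)-roi.min(2)<30)&(roi.max(2)>85)).astype(np.uint8)
    k=cv2.morphologyEx(k,cv2.MORPH_CLOSE,np.ones((9,9),np.uint8))
    nl,lab,st,ce=cv2.connectedComponentsWithStats(k);i=1+np.argmax(st[1:,4])
    m=np.zeros((384,512),np.float32);m[r0:r1,c0:c1]=lab==i
    print(n,"gate colour",st[i],*fit([(c,m)],M["gate"],(462,343,0)))
```

```text
gatecut [[531.7, 101.4], [531.9, 13.4], [415.7, 12.8], [416.3, 99.8]] [473.891  56.847] yaw 0.009485396567207044
tubecut [[540.3, -50.4], [540.0, -102.6], [410.7, -102.9], [409.3, -49.6]] [475.095 -76.378] yaw -0.0020543967837743198
tray [[568.5, 127.5], [568.0, -150.2], [379.5, -148.6], [381.1, 125.9]] [474.257 -11.348] yaw 3.6718347339259923e-05
top 0.96 [335. 185.  20.  44.] [ 500. -321.] [214. 211. 204.]
top 0.89 [383. 172.  42.  19.] [ 536. -472.] [239. 221.   1.]
top 0.76 [342. 295.  38.  46.] [ 164. -330.] [251. 238.   0.]
top 0.6 [386. 237.  46.  30.] [ 336. -473.] [  3. 200. 194.]
top colour fit [ 20  10  27  44 644] [ 505.598 -316.98    -0.251] 56.625 644.0
top gate colour [  25   21   29   36 1001] [463.254 342.694  -0.023] 64.4375 1001.0
side 0.71 [252. 117.  25.  33.] [ 542. -470.] [237. 221.   8.]
side 0.71 [310. 121.  26.  31.] [ 343. -475.] [ 35. 186. 181.]
side 0.66 [257. 149.  41.  32.] [ 504. -314.] [200. 201. 196.]
side 0.59 [123. 276.  41.  46.] [783. 199.] [188. 188. 181.]
side 0.48 [344. 158.  11.  17.] [ 225. -308.] [231. 207.  38.]
side 0.44 [306. 337.  31.  46.] [303. 298.] [203. 205. 200.]
side colour fit [ 11  17  43  30 645] [ 506.044 -319.31    -0.261] 65.3125 645.0
side gate colour [  11   19   53   43 1640] [464.617 341.141  -0.013] 171.5 1640.0
```

arm_command:
  steps:
    - [1,63,-8,0,10]
    - [1,125,-16,0,20]
    - [1,188,-24,0,30]
    - [1,250,-32,20,40.5]
    - [1,313,-41,60,40.5]
    - [1,313,-41,110,40.5]
    - [1,313,-41,160,40.5]
    - [1,313,-41,160,40.5]
    - [1,313,-41,197,40.5]
    - [1,313,-41,197,40.5]
    - [1,313,-41,197,40.5]
  force: 45

```text
clock: 3.18
eef_pos: [506.9, -318.7, 30.3]
eef_rot: [3.14, -0.003, -0.249]
wrist_force: [0.6, -0.7, -0.1]
finger_gap: 94.1
finger_force: 0.0
```

arm_command:
  steps:
    - [0.3,0,0,0,0]
    - [0.3,0,0,0,0]
    - [0.3,0,0,0,0]
    - [0.3,0,0,0,0]
    - [0.3,0,0,0,0]

```text
clock: 3.8
eef_pos: [506.0, -317.7, 27.4]
eef_rot: [-3.142, 0.0, -0.248]
wrist_force: [0.1, -0.5, 0.2]
finger_gap: 47.3
finger_force: 0.0
```

arm_command:
  steps:
    - [0.3,0,0,0,0]
    - [0.3,0,0,0,0]
    - [0.3,0,0,-50,0]
    - [0.3,0,0,-100,0]
    - [0.3,-22,-56,-100,-7]
    - [0.3,-45,-112,-100,-14]
    - [0.3,-67,-168,-100,-14.2]
    - [0.3,-89,-226,-100,-14.2]
    - [0.3,-89,-226,-100,-14.2]
    - [0.3,-89,-226,-100,-14.2]

```text
clock: 5.05
eef_pos: [475.4, -77.0, 127.5]
eef_rot: [3.141, -0.0, 0.0]
wrist_force: [-0.7, -1.3, -2.1]
finger_gap: 43.3
finger_force: 45.0
```

Run:
```python
from fit import *
np.set_printoptions(suppress=True,precision=3)
s=monitor.read_state();print(s["eef_pos"],s["eef_rot"],s["finger_gap"],s["finger_force"])
cs={n:imaging.camera(n) for n in("top","side")}
img=np.hstack([cv2.resize(c["img"][110:260,180:330],(400,400),interpolation=cv2.INTER_CUBIC) for c in cs.values()])
cv2.imwrite("pics/held.png",img[:,:,::-1])
z=s["eef_pos"][2]-27.4
for n,c in cs.items():
    v=region(c,"tube_mid",(475,-77),z+25)
    if v: print(n,*fit([v],M["tube"],(475,-77,0),z))
```

```text
[475.391 -76.951 127.525] [ 3.141 -0.     0.   ] 43.30849591117479 44.98940885066986
top [488.696 -77.208  -0.005] 654.4375 69.0
side [477.121 -76.652   0.046] 453.0 404.0
```

View pics/held.png

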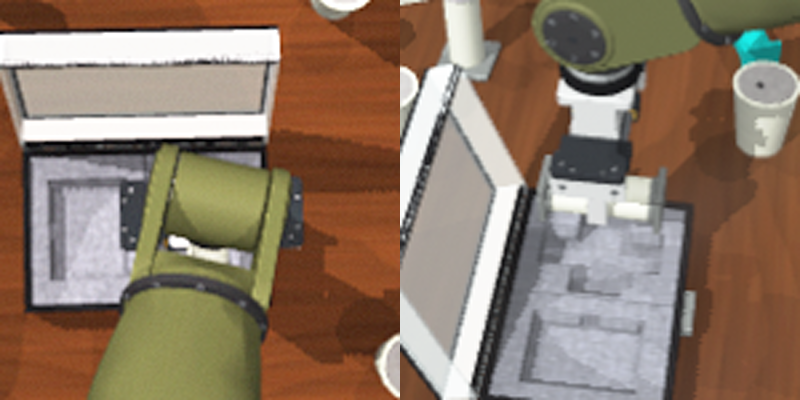

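Side crop: the tube is gripped level over its cutout, end plates at about (548,190) and (658,190). The fit agrees with the cutout to within about 2 mm, so I'll insert it.

arm_command:
  steps:
    - [0.3,-1,0,40,0]
    - [0.3,-1,0,55,0]
    - [0.3,-1,0,62,0]
    - [0.3,-1,0,68,0]
    - [0.3,-1,0,73,0]
    - [0.3,-1,0,76,0]
    - [0.3,-1,0,78,0]
    - [0.3,-1,0,78,0]
  force: 60

```text
clock: 6.25
eef_pos: [476.6, -77.1, 51.4]
eef_rot: [3.141, -0.006, -0.0]
wrist_force: [7.4, 2.5, 4.2]
finger_gap: 42.8
finger_force: 60.0
```

arm_command:
  steps:
    - [0.3,2,0,2,0]
    - [0.3,3,0,5,0]
    - [0.3,3,0,8,0]
    - [0.3,3,0,11,0]
    - [0.3,3,0,14,0]
    - [0.3,3,0,14,0]

```text
clock: 7.0
eef_pos: [477.9, -77.0, 36.5]
eef_rot: [3.141, -0.002, -0.0]
wrist_force: [-3.4, 0.9, 5.7]
finger_gap: 42.4
finger_force: 60.0
```

arm_command:
  steps:
    - [0.3,0,0,2,0]
    - [0.3,0,0,4,0]
    - [0.3,0,0,4,0]

```text
clock: 7.38
eef_pos: [478.2, -77.0, 33.9]
eef_rot: [3.141, -0.002, -0.0]
wrist_force: [-12.5, 2.8, 29.4]
finger_gap: 42.9
finger_force: 60.0
```

arm_command:
  steps:
    - [0.72,0,0,-2,0]
    - [0.72,0,0,-3,0]
    - [0.72,0,0,-4,0]
    - [0.72,0,0,-50,0]
    - [0.72,0,0,-110,0]
    - [1,-50,-60,-130,0]
    - [1,-50,-120,-130,0]
    - [1,-50,-180,-130,0]
    - [1,-50,-240,-130,0]
    - [1,-30,-300,-130,0]
    - [1,-14,-360,-130,0]
    - [1,-14,-400,-130,0]
    - [1,-14,-419,-130,0]

```text
clock: 9.0
eef_pos: [462.9, 344.1, 160.9]
eef_rot: [3.141, 0.001, 0.002]
wrist_force: [0.2, -0.5, -0.0]
finger_gap: 94.0
finger_force: 0.0
```

Run:
```python
from fit import *
np.set_printoptions(suppress=True,precision=3)
s=monitor.read_state();print(s["eef_pos"],s["eef_rot"],s["joints"],s["finger_gap"])
cs={n:imaging.camera(n) for n in("top","side")}
for n,c in cs.items():
    v=region(c,"tube_mid",(476,-77),35)
    if v: print(n,*fit([v],M["tube"],(476,-77,0),10),*fit([v],M["tube"],(476,-77,0),15))
img=np.hstack([cv2.resize(c["img"][110:260,170:320],(400,400),interpolation=cv2.INTER_CUBIC) for c in cs.values()])
cv2.imwrite("pics/seated.png",img[:,:,::-1])
```

```text
[462.929 344.102 160.87 ] [3.141 0.001 0.002] [0.576 0.417 1.516 0.    1.21  2.145] 93.98154317362427
top [474.454 -77.208   0.003] 47.75 600.0 [474.497 -76.775   0.011] 49.3125 600.0
side [ 488.751 -119.474    0.228] 644.3125 77.0 [ 496.963 -109.749    0.148] 655.125 77.0
```

View pics/seated.png

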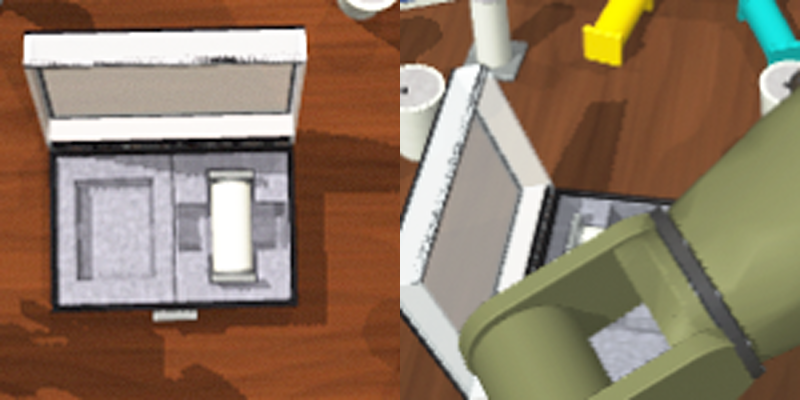

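Top crop: the white tube sits in its slot, centred near (232,228), with the end plates aligned to it. Next is the gate.

arm_command:
  steps:
    - [1,1,1.5,60,0]
    - [1,1,1.5,105,0]
    - [1,1,1.5,119,0]
    - [1,1,1.5,119,0]
    - [0.3,1,1.5,119,0]
    - [0.3,1,1.5,119,0]
    - [0.3,1,1.5,119,0]
    - [0.3,1,1.5,119,0]
    - [0.3,1,1.5,119,0]
    - [0.3,1,1.5,119,0]
    - [0.3,1,1.5,119,0]
  force: 45

```text
clock: 10.58
eef_pos: [464.4, 340.8, 42.5]
eef_rot: [-3.142, -0.0, -0.0]
wrist_force: [0.4, 0.4, 1.4]
finger_gap: 45.4
finger_force: 45.0
```

arm_command:
  steps:
    - [0.3,0,0,-50,0]
    - [0.3,0,0,-90,0]
    - [0.3,2,60,-90,-1]
    - [0.3,5,120,-90,-1]
    - [0.3,8,180,-90,-1]
    - [0.3,11,240,-90,-1]
    - [0.3,11,286,-90,-1]
    - [0.3,11,286,-90,-1]
    - [0.3,11,286,-90,-1]

```text
clock: 11.7
eef_pos: [475.2, 55.0, 132.4]
eef_rot: [-3.141, 0.0, 0.017]
wrist_force: [0.4, -0.3, -1.3]
finger_gap: 45.3
finger_force: 45.0
```

Run:
```python
from fit import *
np.set_printoptions(suppress=True,precision=3)
s=monitor.read_state();print(s["eef_pos"],s["eef_rot"],s["finger_gap"],s["wrist_force"])
cs={n:imaging.camera(n) for n in("top","side")}
z=s["eef_pos"][2]-42.5
for n,c in cs.items():
    v=region(c,"gate",(475,56),z+10)
    if v: print(n,*fit([v],M["gate"],(475,56,0),z))
c=cs["side"]
for d in(0,):
    P=[[475+a,56+b,z+h] for a in(-55,55) for b in(-42,42) for h in(0,18)]
    print(px(c,P).round(1).tolist())
o=(170,130)
cv2.imwrite("pics/gate.png",cv2.resize(c["img"][130:280,170:345,::-1],(700,600),interpolation=cv2.INTER_CUBIC))
```

```text
[475.248  55.028 132.365] [-3.141  0.     0.017] 45.277762537693306 [ 0.373 -0.256 -1.257]
top [471.454  55.725  -0.01 ] 998.1875 135.0
side [475.672  54.509  -0.003] 552.5625 803.0
[[271.4, 219.6], [271.5, 215.4], [267.5, 246.0], [267.6, 241.9], [230.1, 215.2], [229.8, 210.9], [224.3, 241.1], [223.9, 237.0]]
```

View pics/gate.png

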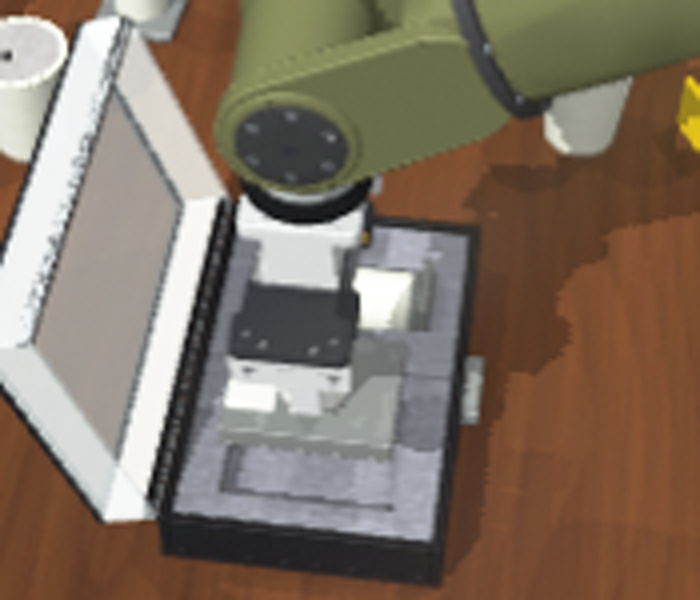

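Side crop: the plate is held level above its cutout, lower edge from (222,443) to (390,457). This matches the prediction, so I'll insert it.

arm_command:
  steps:
    - [0.3,0,0,30,0]
    - [0.3,0,0,45,0]
    - [0.3,0,0,50,0]
    - [0.3,0,0,53,0]
    - [0.3,0,0,56,0]
    - [0.3,0,0,58,0]
    - [0.3,0,0,58,0]
  force: 60

```text
clock: 12.78
eef_pos: [475.6, 54.9, 74.8]
eef_rot: [-3.141, -0.001, 0.017]
wrist_force: [1.6, 3.9, 2.2]
finger_gap: 45.0
finger_force: 60.0
```

Underside is about 8 mm into the cutout with little force; pressing on.

arm_command:
  steps:
    - [0.3,0,0,3,0]
    - [0.3,0,-0.5,6,0]
    - [0.3,0,-0.5,9,0]
    - [0.3,0,-0.5,11,0]
    - [0.3,0,-0.5,13,0]
    - [0.3,0,-0.5,13,0]

```text
clock: 13.52
eef_pos: [475.6, 55.3, 64.4]
eef_rot: [-3.142, -0.001, 0.017]
wrist_force: [-21.1, 2.4, 51.9]
finger_gap: 45.3
finger_force: 60.0
```

arm_command:
  steps:
    - [0.7,0,0,-2,0]
    - [0.7,0,0,-3,0]
    - [0.7,0,0,-3,0]
    - [0.7,0,0,-50,0]
    - [0.7,0,0,-110,0]
    - [0.2,-20,-60,-160,0]
    - [0,-60,-120,-210,0]
    - [0,-100,-150,-210,0]
    - [0,-100,-150,-210,0]

```text
clock: 14.65
eef_pos: [371.2, 204.9, 272.3]
eef_rot: [-3.141, -0.001, 0.019]
wrist_force: [0.3, -0.7, 0.8]
finger_gap: 29.0
finger_force: 0.0
```

Run:
```python
from fit import *
np.set_printoptions(suppress=True,precision=3)
s=monitor.read_state();print(s["eef_pos"],s["eef_rot"],s["joints"],s["finger_gap"])
cs={n:imaging.camera(n) for n in("top","side")}
for n,c in cs.items():
    v=region(c,"gate",(475,56),35)
    if v: print(n,*[x for z in(22,30) for x in fit([v],[M["gate"][0],M["gate"][1]],(475,56,0),z)])
c=cs["top"]
for th in np.arange(1.65,2,.05):
    d=np.array([-np.cos(th),0,np.sin(th)]);n=np.array([np.sin(th),0,np.cos(th)]);h=np.array([567.5,-11,45.])
    P=[h+186*d+40*n,h+186*d]; print(round(th,2),P[0].round(),"top rows",px(c,P)[:,1].round(1),"side cols",px(cs["side"],[q+[0,140,0] for q in P]).round(1).tolist())
img=np.hstack([cv2.resize(c["img"][100:250,165:315],(400,400),interpolation=cv2.INTER_CUBIC) for c in cs.values()])
cv2.imwrite("pics/both.png",img[:,:,::-1])
```

```text
[371.184 204.926 272.344] [-3.141 -0.001  0.019] [ 0.418 -0.025  1.778 -0.     1.387  1.97 ] 29.04762729389016
top [474.475  55.789   0.002] 39.5625 1002.0 [474.218  54.4    -0.011] 48.5 1002.0
1.65 [622. -11. 227.] top rows [134.7 149.5] side cols [[178.8, 213.2], [195.6, 214.3]]
1.7 [631. -11. 224.] top rows [131.5 146.1] side cols [[175.2, 213.6], [191.7, 214.1]]
1.75 [640. -11. 221.] top rows [128.5 142.7] side cols [[171.6, 214.1], [187.9, 214.0]]
1.8 [649. -11. 217.] top rows [125.5 139.4] side cols [[168.2, 214.7], [184.1, 214.1]]
1.85 [657. -11. 213.] top rows [122.7 136.2] side cols [[165.0, 215.4], [180.4, 214.3]]
1.9 [665. -11. 208.] top rows [120.1 133.1] side cols [[161.9, 216.3], [176.8, 214.6]]
1.95 [674. -11. 203.] top rows [117.6 130.1] side cols [[159.0, 217.2], [173.4, 215.1]]
2.0 [681. -11. 197.] top rows [115.2 127.2] side cols [[156.2, 218.3], [170.0, 215.7]]
```

View pics/both.png

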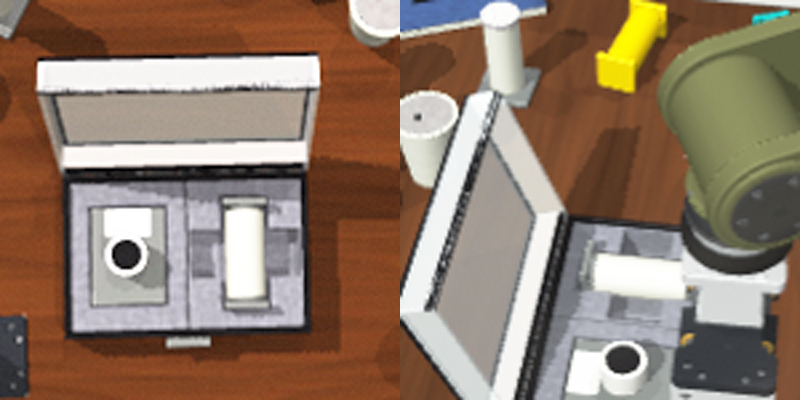

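Both parts are home: in the top crop the plate is flush with its collar at (127,255) and the tube at (245,252). The lid angle is about 1.88, so its edge is near (661,210). Next I go over the lid and behind it.

arm_command:
  steps:
    - [0,40,30,-15,1]
    - [0,80,60,-15,1]
    - [0,130,90,-15,1]
    - [0,180,125,-15,1]
    - [0,230,160,-15,1]
    - [0,280,190,-15,1]
    - [0,330,222,-15,1]
    - [0,330,222,-15,1]
    - [0,330,222,-15,1]

```text
clock: 15.98
eef_pos: [706.3, -13.8, 285.1]
eef_rot: [-3.141, 0.002, -0.001]
wrist_force: [-0.2, 0.0, -0.4]
finger_gap: 0.8
finger_force: 0.0
```

arm_command:
  steps:
    - [0,0,-2,45,0]
    - [0,0,-2,85,0]
    - [0,-15,-2,85,0]
    - [0,-30,-2,85,0]
    - [0,-45,-2,85,0]
    - [0,-60,-2,85,0]
    - [0,-75,-2,85,0]
    - [0,-90,-2,85,0]
    - [0,-100,-2,85,0]
    - [0,-110,-2,83,0]
    - [0,-120,-2,81,0]
    - [0,-130,-2,79,0]
    - [0,-144,-2,76,0]

```text
clock: 17.6
eef_pos: [561.7, -10.8, 210.1]
eef_rot: [3.142, 0.001, -0.0]
wrist_force: [3.0, -0.3, -0.6]
finger_gap: 0.5
finger_force: 1.2
```

arm_command:
  steps:
    - [0,-14,0,3,0]
    - [0,-28,0,7,0]
    - [0,-42,0,11,0]
    - [0,-55,0,18,0]
    - [0,-67,0,25,0]
    - [0,-79,0,33,0]
    - [0,-89,0,43,0]
    - [0,-99,0,54,0]
    - [0,-108,0,65,0]
    - [0,-115,0,78,0]
    - [0,-121,0,91,0]
    - [0,-127,0,100,0]

```text
clock: 19.1
eef_pos: [435.0, -10.7, 109.5]
eef_rot: [-3.141, 0.0, -0.0]
wrist_force: [1.4, -0.3, 0.0]
finger_gap: 0.8
finger_force: 0.5
```

arm_command:
  steps:
    - [0,0,0,3,0]
    - [0,0,0,6,0]
    - [0,0,0,8,0]
    - [0,0,0,8,0]

```text
clock: 19.6
eef_pos: [435.8, -10.8, 104.0]
eef_rot: [3.141, -0.001, -0.0]
wrist_force: [-11.0, 0.5, 25.4]
finger_gap: 0.7
finger_force: 12.8
```

Tips are stopped at z = 85 mm with 25 N, which is the closed lid's height. I'll lift away and check.

arm_command:
  steps:
    - [0,0,0,-20,0]
    - [0,-30,0,-80,0]
    - [0,-60,50,-140,0]
    - [0,-80,110,-160,0]
    - [0,-100,170,-160,0]
    - [0,-100,220,-160,0]
    - [0,-100,220,-160,0]

```text
clock: 20.48
eef_pos: [334.7, -233.5, 262.6]
eef_rot: [3.141, -0.0, -0.004]
wrist_force: [-0.4, -0.4, -0.4]
finger_gap: 0.4
finger_force: 0.0
```

Run:
```python
from fit import *
s=monitor.read_state();print(s["eef_pos"],s["wrist_force"])
cs={n:imaging.camera(n) for n in("top","side")}
for n,c in cs.items():
    print(n,[px(c,[567.5-x,-11+y,z]).round().tolist() for x in(0,186) for y in(-140,140) for z in(85,)])
cs["top"]["img"];img=np.hstack([c["img"] for c in cs.values()])
cv2.imwrite("pics/end.png",cv2.resize(img,(800,300),interpolation=cv2.INTER_AREA)[:,:,::-1])
img=np.hstack([cv2.resize(c["img"][100:250,165:315],(400,400),interpolation=cv2.INTER_CUBIC) for c in cs.values()])
cv2.imwrite("pics/end2.png",img[:,:,::-1])
```

```text
[ 334.72975898 -233.51394348  262.60978548] [-0.42148337 -0.44895609 -0.4266905 ]
top [[[281.0, 162.0]], [[187.0, 163.0]], [[283.0, 225.0]], [[187.0, 227.0]]]
side [[[227.0, 170.0]], [[208.0, 251.0]], [[291.0, 177.0]], [[281.0, 259.0]]]
```

View pics/end2.png

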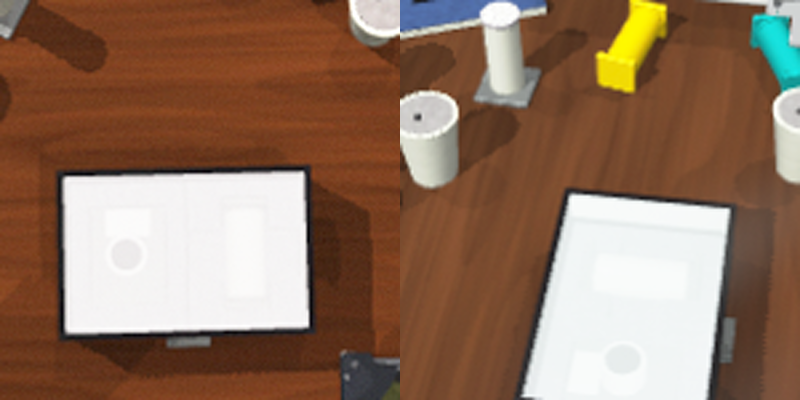

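The lid is shut: its corners in the top crop, (60,172) to (312,330), match the predicted closed position. Both parts show in place beneath it.

```bash
python3 -c "
from cell import job; print(job.sign_off())"
```

```text
the job is handed in; nothing more can be done
None
```

The tube and gate plate are pressed home, the lid is closed, no cup or standing tube was touched as far as I could see, and the job was handed in at about 21 s; the sign-off returned no verdict.

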